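# Find the full test kit by weight and show it to the scanner

### The arm

A 6-joint arm with a two-finger parallel gripper is mounted at the origin on the work surface. World frame = base frame: x ahead of the robot, y to its left, z up, the work surface at z = 0. Lengths are in m, angles in rad, forces in N, time in s.
With the tool pointing down it reaches from about 0.4 to 0.825 m from the base axis. Payload 7 kg.
Tool frame: the origin (TCP) lies at the centre of the arm's flange, where the gripper is bolted on; the fingertips stand 178 mm ahead of it and the grasp point (between the pads) lies 159 mm ahead of it; z points along the fingers, y is the direction in which the jaws open and shut (so a half turn about z gives the same grasp; the last joint's range is limited). The gripper opens to 88 mm and grips with 3 to 60 N. Pads are 19 mm wide; open, the fingers measure 130 mm over their backs; the gripper's body (78 mm by 193 mm) begins 47 mm behind the grasp point.
Start: joints at [1.414, 0.359, 0.012, 0, -1.224, -0.288], TCP at [0.29, 0.609, 0.405] pointing down, gripper open.
Joint ranges: [-3.07, 3.07], [-1.43, 2.12], [-1.02, 1.25], [-3.03, 1.67], [-3.05, -0], [-3.03, 3.03]. Speed limits (rad/s): [2.39, 2.39, 3.01, 3.14, 3.14, 3.14].

### API

Orientations are given as [roll, pitch, yaw] about the fixed x, y, z axes, in that order (R = Rz(yaw) Ry(pitch) Rx(roll)).
In Python, from station import * gives the robot as it stands.
- The arm moves only by the tool send_rows, never from a script. Its argument "motion" is a list of rows, each an object with "offset": the shift along the tool's x, y, z in cm, a list of three; "turn": the turn about the tool's z in degrees. In form: [{"offset": [x, y, z], "turn": turn}, ...]. A call has 1 to 8 rows; each row is the pose to reach, as a shift and turn from the pose commanded when the call began, along the tool's axes at that moment; what a row does not reach only later rows make up. A row lasts 1/10 s, in which the tool goes at most 50 mm and 8.59 degrees, less where a joint would pass 70% of its speed; a pose out of reach is approached as far as the arm can. A call with a gripper value outside its range is refused whole. "hand" is the opening, from -1 (shut) to 1 (fully open), set as the call begins (left out, the last holds). The fingers move at their own pace and stop on an object; "squeeze" is the grip in N (left out, the last holds). Time passes only in rows, so rows that repeat a pose let the fingers close. It gives the time, the measured TCP pose, the force and the opening at its end, in the units of the state.
- get_state(): the state, without advancing time (a new reading comes with each control period).
- grab_frame(name): name is "side" or "top" or "wrist"; returns a dict with "frame" (480x640x3 uint8, blue, green, red), "range_z" (480x640 float32, m along the optical axis (not along the pixel's ray), 0 where there is no reading), "vertical_fov" (degrees; the focal length in pixels is half the picture's height over the tangent of half this angle, whatever the lens; pixels are square), "cx", "cy" (the principal point, pixels), "cam_to_world" (4x4, takes a point from camera to world coordinates). Camera axes: x right, y up, looking along -z (the intrinsics and any distortion apply to the point x, -y, -z); pixel columns grow to the right and rows downward; lengths in m; the calibration is good to about 2 mm. A picture is of the moment at which its call begins.
- job_done(): hands the job in, once; it reports no verdict.
The state is a dict: "t": time; "q": joint angles; "qd": joint speeds; "joint_efforts": joint torques, N m; "eef_pos": TCP position; "ee_rot": TCP orientation; "force": force on the tool from outside, world axes, zero at the start; "moment": the same for the moment, N m; "width": finger opening in m.
Only numpy, scipy, OpenCV 4.12 (cv2) and the standard library are available. Lean on these libraries where they do the work, as an engineer would, in place of code of your own. Each camera call takes 0.05 s, during which the arm holds its last target. There are 200 camera calls.

### The job

Two identical closed kit cartons stand on the bench beside an empty two-bay tray; one is full, the other nearly used up. Lift the left-hand carton well clear of the bench, feel its weight and stand it straight in the middle of the tray's left-hand bay, then lift the right-hand one as high and compare: the lighter of the two must end standing straight in the middle of its own bay (the right-hand carton's is the right-hand bay), let go. Finish holding the heavier one still and level in front of the bar-code scanner, one small end facing the glass squarely about 7 cm away, at the window's height; do not let go of it, and leave the other things on the bench where they are.

Things in the scene. Friction and masses are not known exactly. Their poses are not given: they have to be found in the camera images.
- tray: low steel tray fixed to the bench, 170 (its x, away from the robot) x 228 (its y, to the left) mm, rim 15 mm high and 4 mm thick, floor 3 mm thick; a middle rib 4 mm wide, 7 mm above the floor, parts it into two bays, each 162 (x) x 108 (y) mm inside; origin at the centre of its underside, turned by up to 0.25 rad
- bay_left (a point): centre of the left-hand (+y) bay's floor, on the upper face of the floor, 3 mm above the bench; axes as the tray's
- bay_right (a point): centre of the right-hand (-y) bay's floor, likewise
- carton_left: closed white kit carton, 110 (its x) x 54 (y) x 70 high (z) mm, a bar-code label on each small end; origin at the centre of its underside. Starts upright on the bench, askew, left (+y) of the other, right of the tray. The two look the same: one is full (190 to 300 g in all), the other holds a few tubes (60 to 100 g), on either side. Can be gripped across its 54 mm with 20 to 40 N
- carton_right: closed white kit carton, 110 (its x) x 54 (y) x 70 high (z) mm, a bar-code label on each small end; origin at the centre of its underside. Starts upright on the bench, askew, right (-y) of the other, right of the tray. The two look the same: one is full (190 to 300 g in all), the other holds a few tubes (60 to 100 g), on either side. Can be gripped across its 54 mm with 20 to 40 N
- scanner: bar-code scanner fixed to the bench: round foot 104 mm across, neck, grey head 66 (x) x 80 (y) mm, 77 to 173 mm above the bench; its dark window faces its own -x, roughly to the robot; origin at the centre of its underside. Reads a label held squarely (0.2 rad) before the glass, 25 to 120 mm away, within 30 mm of the window's middle sideways and in height
- scanner_window (a point): middle of the glass, 125 mm above the bench and 33 mm in front of the scanner's origin; axes as the scanner's, so a carton in front of it has negative x
- tip_box: bystander: pipette-tip box with clear lid, 122 x 84 x 84 mm, beyond the tray; origin under its centre
- wash_bottle: bystander: white round bottle, 60 mm across, 130 mm high, beyond the tray and cartons; origin under its centre
- tube_rack: bystander: white rack of small tubes, 160 x 66 x 45 mm, beyond the cartons; origin under its centre
Not all that is in view belongs to the job. Leave any green or pink look-alike of the carton_left alone.

How it is judged:
By the outcome, as a careful person would: the job done as asked, in the order asked, and still so for the second after the job is handed in, while the arm keeps its last pose, push and grip.
It also fails if it takes over 70 s, if anything falls off the work surface, if the arm or the gripper's body presses on something with over 40 N, if the wrist force passes 120 N, or if a joint passes its speed limit or range.

## Working session

There is one attempt and no reset: what is moved stays moved. The work goes in short steps, Python scripts to look and compute and a tool call to move; the robot and the scene stay as the last step left them, time stands still between calls to the robot, and variables do not carry over. Pictures are saved under pics/ and viewed, about 8 in all and at most 12, crops included, and the job is handed in when it is done.

Besides the shell and the picture viewer there is one more tool, called after "Emit:" as a command line: name --argument value ..., lists and objects as JSON in quotes. send_rows: Moves the arm, as the interface text tells. Its arguments: {"type":"object","properties":{"motion":{"type":"array"},"hand":{"type":"number"},"squeeze":{"type":"number"}},"required":["motion"]}

```bash
ls; mkdir -p pics
cat > h.py <<'E'
from station import *
import numpy as np, cv2
from scipy.spatial.transform import Rotation as Ro
def pts(g):
    f=240/np.tan(np.radians(g['vertical_fov'])/2); d=g['range_z']
    v,u=np.mgrid[0:480,0:640]
    c=np.stack([(u-g['cx'])/f*d,-(v-g['cy'])/f*d,-d,np.ones_like(d)],-1)
    return (c@np.array(g['cam_to_world']).T)[...,:3]
E
python3 - <<'E'
from h import *
s=get_state(); print({k:np.round(v,3) for k,v in s.items()})
a=grab_frame('top');b=grab_frame('side')
print({k:v for k,v in a.items() if k not in('frame','range_z')})
np.savez('a.npz',**{k:np.array(v) for k,v in a.items()});np.savez('b.npz',**{k:np.array(v) for k,v in b.items()})
cv2.imwrite('pics/top.png',a['frame']);cv2.imwrite('pics/side.png',b['frame'])
E
```

```text
pics
{'t': np.float64(0.0), 'q': array([ 1.414,  0.359,  0.011, -0.   , -1.224, -0.288]), 'qd': array([-0.001,  0.002, -0.   , -0.001, -0.001,  0.001]), 'joint_efforts': array([-0.0000e+00, -5.8272e+01,  2.9305e+01,  6.9970e+00,  7.0000e-03,
       -0.0000e+00]), 'eef_pos': array([0.29 , 0.609, 0.404]), 'ee_rot': array([ 3.14 , -0.   , -0.445]), 'force': array([ 0.371, -0.637,  0.973]), 'moment': array([-0.02 , -0.022, -0.01 ]), 'width': np.float64(0.087)}
{'vertical_fov': 56.50916907462783, 'cx': 316.05684328460654, 'cy': 237.3341655368404, 'cam_to_world': array([[ 0.0235271 ,  0.99587659, -0.08761448,  0.48332814],
       [-0.99971263,  0.0238394 ,  0.00251966,  0.01173495],
       [ 0.00459795,  0.08753002,  0.99615127,  1.06081405],
       [ 0.        ,  0.        ,  0.        ,  1.        ]])}
```

View pics/top.png

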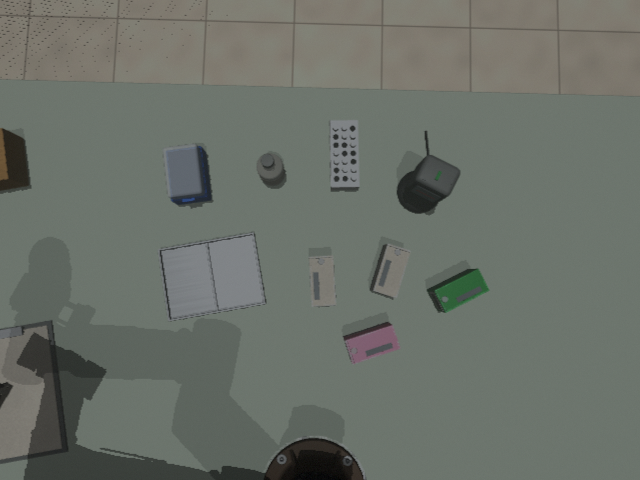

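View pics/side.png

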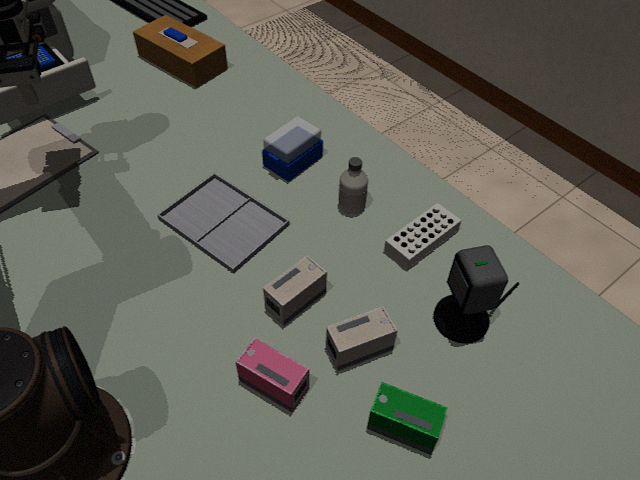

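The top view shows the tray at about (213,276), the left carton at (322,280), the right carton at (390,271), and the scanner head at (435,178). The green (460,290) and pink (371,343) boxes are look-alikes. The side view agrees.

```bash
cat > m.py <<'E'
from h import *
a=dict(np.load('a.npz'));b=dict(np.load('b.npz'))
def rect(P): 
    r=cv2.minAreaRect((P[:,:2]*1000).astype(np.float32)); return np.round(r[0],1),np.round(r[1],1),round(r[2],1)
for n,g in(('top',a),('side',b)):
    P=pts(g);z=P[...,2];hsv=cv2.cvtColor(g['frame'],cv2.COLOR_BGR2HSV)
    print(n,'bench z',np.median(z[(abs(P[...,0]-.4)<.02)&(abs(P[...,1]+.3)<.03)]))
    m=((z>.064)&(z<.077)&(hsv[...,1]<70)&(P[...,0]>.35)&(P[...,0]<.62)&(P[...,1]<.1)&(P[...,1]>-.3)).astype(np.uint8)
    nn,l,st,c=cv2.connectedComponentsWithStats(m)
    for i in range(1,nn):
        if st[i,4]>150:print('carton',st[i,4],np.round(c[i]),rect(P[l==i]),np.median(z[l==i]))
    m=((z>.165)&(z<.18)&(P[...,0]>.55)&(P[...,0]<.9)&(P[...,1]<-.1)&(P[...,1]>-.45))
    print('head top',m.sum(),rect(P[m]),P[m].mean(0))
    m=((z>.09)&(z<.165)&(P[...,0]>.5)&(P[...,0]<.9)&(P[...,1]<-.1)&(P[...,1]>-.45))
    print('head side',m.sum(),P[m].min(0),P[m].max(0),rect(P[m]))
    m=((z>.003)&(z<.02)&(P[...,0]>.6)&(P[...,0]<.9)&(P[...,1]<-.1)&(P[...,1]>-.45)&(hsv[...,2]<60))
    print('foot',m.sum(),P[m].min(0),P[m].max(0))
    m=(z>.009)&(z<.025)&(P[...,0]>.35)&(P[...,0]<.65)&(P[...,1]<.36)&(P[...,1]>.08)
    print('rim',m.sum(),rect(P[m]))
    m=((hsv[...,1]<25)&(hsv[...,2]>100)&(P[...,0]>.35)&(P[...,0]<.6)&(P[...,1]<.36)&(P[...,1]>.08)&(z<.03)).astype(np.uint8)
    m=cv2.morphologyEx(m,cv2.MORPH_OPEN,np.ones((3,3)))
    nn,l,st,c=cv2.connectedComponentsWithStats(m)
    for i in range(1,nn):
        if st[i,4]>500:print('floor',st[i,4],np.round(c[i]),rect(P[l==i]))
E
python3 m.py
```

```text
top bench z 0.0003673188070236755
carton 1222 [392. 270.] (array([ 501.2, -160.7]), array([ 54.9, 109.9]), 73.8) 0.07015939509123192
carton 1218 [322. 281.] (array([474.8,  -7. ]), array([110.1,  53.9]), 4.8) 0.07024974007619
carton 386 [380. 334.] (array([ 366. , -121.6]), array([102.6,  31.8]), 89.9) 0.07009606149488301
head top 1200 (array([ 694.1, -234.8]), array([78.7, 66.5]), 62.8) [ 0.69329271 -0.23396835  0.17182754]
head side 471 [ 0.64950793 -0.27373951  0.0902973 ] [ 0.73336418 -0.18933142  0.16490591] (array([ 689.1, -232.5]), array([80.3, 59.3]), 63.6)
foot 731 [ 0.64148692 -0.27496164  0.00312447] [ 0.84213719 -0.18257679  0.01866176]
rim 690 (array([527. , 260.9]), array([268.3, 228.6]), 11.4)
floor 11841 [226. 279.] (array([475., 220.]), array([279.9, 249.9]), 90.0)
side bench z 0.0014148705678902473
carton 1568 [295. 281.] (array([478. ,  -8.2]), array([112.8,  57.3]), 5.0) 0.07089585419407707
carton 1872 [362. 329.] (array([ 504.6, -161.7]), array([ 57.5, 111.3]), 73.7) 0.07099139679536559
head top 1530 (array([ 696.6, -237. ]), array([80.8, 66.9]), 64.5) [ 0.69292239 -0.23930554  0.17269887]
head side 1516 [ 0.65147404 -0.28442954  0.09000456] [ 0.71096057 -0.18964941  0.16497053] (array([ 674.4, -242.9]), array([49.4, 96.9]), 15.4)
foot 1728 [ 0.64051491 -0.29000622  0.0030017 ] [ 0.84596872 -0.18139924  0.01993348]
rim 1025 (array([528.3, 259.3]), array([268.1, 232.6]), 11.3)
floor 2478 [204. 210.] (array([467.8, 302.9]), array([166.9, 115.3]), 12.1)
floor 2766 [241. 234.] (array([491.1, 193.2]), array([167.5, 113.3]), 12.4)
```

```bash
cat >> h.py <<'E'
def to(x,y,z,deg):
    s=get_state();R=Ro.from_euler('xyz',s['ee_rot'])
    o=R.inv().apply(np.array([x,y,z])-s['eef_pos'])*100
    t=-(deg-np.degrees(s['ee_rot'][2])+90)%180
    t=-((deg-np.degrees(s['ee_rot'][2])+90)%180-90)
    print('offset',np.round(o,2),'turn',round(t,2));
E
python3 - <<'E'
from m import *
for g in(a,b):
    P=pts(g);z=P[...,2]
    m=((z>.009)&(z<.025)&(P[...,0]>.36)&(P[...,0]<.6)&(P[...,1]<.38)&(P[...,1]>.08)).astype(np.uint8)
    m=cv2.dilate(m,np.ones((5,5)));nn,l,st,c=cv2.connectedComponentsWithStats(m);i=1+st[1:,4].argmax()
    k=(l==i)&(z>.009)&(z<.025);print('RIM',k.sum(),rect(P[k]))
to(.4765,-.0078,.36,4.9)
E
```

```text
top bench z 0.0003673188070236755
carton 1222 [392. 270.] (array([ 501.2, -160.7]), array([ 54.9, 109.9]), 73.8) 0.07015939509123192
carton 1218 [322. 281.] (array([474.8,  -7. ]), array([110.1,  53.9]), 4.8) 0.07024974007619
carton 386 [380. 334.] (array([ 366. , -121.6]), array([102.6,  31.8]), 89.9) 0.07009606149488301
head top 1200 (array([ 694.1, -234.8]), array([78.7, 66.5]), 62.8) [ 0.69329271 -0.23396835  0.17182754]
head side 471 [ 0.64950793 -0.27373951  0.0902973 ] [ 0.73336418 -0.18933142  0.16490591] (array([ 689.1, -232.5]), array([80.3, 59.3]), 63.6)
foot 731 [ 0.64148692 -0.27496164  0.00312447] [ 0.84213719 -0.18257679  0.01866176]
rim 690 (array([527. , 260.9]), array([268.3, 228.6]), 11.4)
floor 11841 [226. 279.] (array([475., 220.]), array([279.9, 249.9]), 90.0)
side bench z 0.0014148705678902473
carton 1568 [295. 281.] (array([478. ,  -8.2]), array([112.8,  57.3]), 5.0) 0.07089585419407707
carton 1872 [362. 329.] (array([ 504.6, -161.7]), array([ 57.5, 111.3]), 73.7) 0.07099139679536559
head top 1530 (array([ 696.6, -237. ]), array([80.8, 66.9]), 64.5) [ 0.69292239 -0.23930554  0.17269887]
head side 1516 [ 0.65147404 -0.28442954  0.09000456] [ 0.71096057 -0.18964941  0.16497053] (array([ 674.4, -242.9]), array([49.4, 96.9]), 15.4)
foot 1728 [ 0.64051491 -0.29000622  0.0030017 ] [ 0.84596872 -0.18139924  0.01993348]
rim 1025 (array([528.3, 259.3]), array([268.1, 232.6]), 11.3)
floor 2478 [204. 210.] (array([467.8, 302.9]), array([166.9, 115.3]), 12.1)
floor 2766 [241. 234.] (array([491.1, 193.2]), array([167.5, 113.3]), 12.4)
RIM 775 (array([478.7, 251.4]), array([169.9, 229. ]), 11.5)
RIM 1117 (array([482., 250.]), array([173.6, 232.6]), 11.3)
offset [43.35 47.67  4.46] turn -30.39
```

Emit:
send_rows --motion '[{"offset": [2.5,2.8,0.3],"turn": -2},{"offset": [5.4,6,0.6],"turn": -5},{"offset": [8.3,9.1,1],"turn": -8},{"offset": [11.2,12.3,1.5],"turn": -12},{"offset": [14.1,15.5,2],"turn": -15},{"offset": [17,18.7,2.5],"turn": -18},{"offset": [19.9,21.9,3],"turn": -21},{"offset": [22.8,25.1,3],"turn": -24}]' --hand 1

```text
t: 0.9
eef_pos: [0.3881, 0.2826, 0.3738]
ee_rot: [3.141, 0.001, -0.024]
force: [1.6, 0.1, 0.4]
width: 0.0876
```

```bash
python3 -c "
from h import *
to(.4765,-.0078,.36,4.9)"
```

```text
offset [ 9.52 28.82  1.4 ] turn -6.25
```

Emit:
send_rows --motion '[{"offset": [1.4,4.3,0.2],"turn": -1},{"offset": [2.8,8.6,0.4],"turn": -2},{"offset": [4.2,12.9,0.6],"turn": -3},{"offset": [5.6,17.2,0.8],"turn": -4},{"offset": [7.0,21.5,1.0],"turn": -5},{"offset": [8.4,25.5,1.2],"turn": -6},{"offset": [9.4,28,1.4],"turn": -6},{"offset": [9.4,28,1.4],"turn": -6}]'

```text
t: 1.7
eef_pos: [0.4753, -0.0003, 0.36]
ee_rot: [3.141, 0.001, 0.075]
force: [0.5, 0.5, 0.2]
width: 0.0875
```

Run:
```python
from h import *
to(.4765,-.0078,.204,4.9)
g=grab_frame('wrist');P=pts(g);z=P[...,2];cv2.imwrite('pics/w1.png',g['frame'])
to(.4765,-.0078,.204,4.9)
m=((z>.064)&(z<.077)&(P[...,0]>.35)&(P[...,0]<.6)&(abs(P[...,1])<.085)).astype(np.uint8)
print(m.sum(),cv2.minAreaRect((P[m>0][:,:2]*1000).astype(np.float32)))
```

```text
offset [ 0.09  0.75 15.6 ] turn -0.59
offset [ 0.1   0.87 15.61] turn -0.58
13000 ((435.50921630859375, -18.765594482421875), (203.42953491210938, 77.0513916015625), 18.05393409729004)
```

View pics/w1.png

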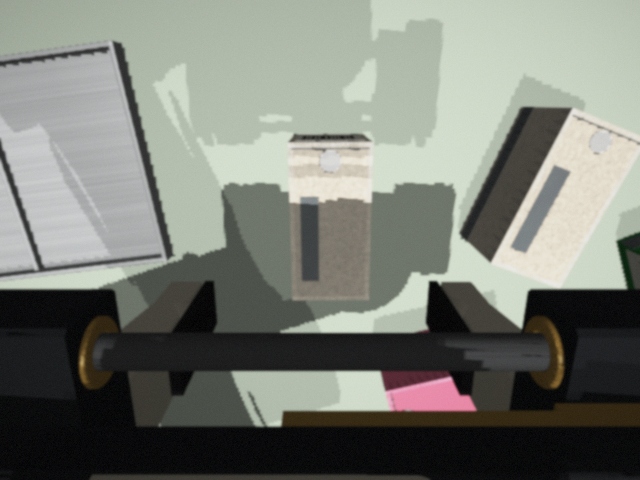

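The wrist view shows the left carton between the fingers, spanning columns 291–371 and rows 137–299. I'll isolate its top face by depth.

```bash
cat >> h.py <<'E'
def near(x,y,zt,name='wrist',r=.075):
    g=grab_frame(name);P=pts(g);z=P[...,2]
    m=((abs(z-zt)<.008)&(np.hypot(P[...,0]-x,P[...,1]-y)<r)).astype(np.uint8)
    m=cv2.morphologyEx(m,cv2.MORPH_OPEN,np.ones((5,5)))
    nn,l,st,c=cv2.connectedComponentsWithStats(m);i=1+st[1:,4].argmax()
    r=cv2.minAreaRect((P[l==i][:,:2]*1000).astype(np.float32)); print('near',np.round(r[0],1),np.round(r[1],1),round(r[2],1),np.median(z[l==i]))
    return g
E
python3 - <<'E'
from h import *
near(.476,-.008,.07)
near(.503,-.161,.07)
to(.4765,-.0078,.204,4.9)
E
```

```text
near [475.3  -5.7] [110.6  54.2] 4.8 0.06955170911444553
near [ 502.2 -159.5] [ 56.  110.7] 73.8 0.06943138446184821
offset [ 0.1   1.02 15.65] turn -0.43
```

Emit:
send_rows --motion '[{"offset": [0,0.8,2],"turn": -0.5},{"offset": [0,0.8,5],"turn": -0.5},{"offset": [0,0.8,8],"turn": -0.5},{"offset": [0,0.8,11],"turn": -0.5},{"offset": [0,0.8,13.5],"turn": -0.5},{"offset": [0,0.8,15],"turn": -0.5},{"offset": [0,0.8,15.6],"turn": -0.5},{"offset": [0,0.8,15.6],"turn": -0.5}]'

```text
t: 2.65
eef_pos: [0.4754, -0.0049, 0.2043]
ee_rot: [3.141, 0.001, 0.089]
force: [-0.0, -1.0, 0.5]
width: 0.0876
```

Emit:
send_rows --motion '[{"offset": [0,0,0],"turn": 0},{"offset": [0,0,0],"turn": 0},{"offset": [0,0,0],"turn": 0},{"offset": [0,0,0],"turn": 0},{"offset": [0,0,0],"turn": 0},{"offset": [0,0,0],"turn": 0},{"offset": [0,0,0],"turn": 0},{"offset": [0,0,0],"turn": 0}]' --hand -1 --squeeze 30

```text
t: 3.45
eef_pos: [0.4757, -0.0058, 0.205]
ee_rot: [3.142, -0.0, 0.088]
force: [-2.0, -0.5, 5.6]
width: 0.0537
```

Emit:
send_rows --motion '[{"offset": [0,0,-0.5],"turn": 0},{"offset": [0,0,-2.5],"turn": 0},{"offset": [0,0,-5],"turn": 0},{"offset": [0,0,-8],"turn": 0},{"offset": [0,0,-11],"turn": 0},{"offset": [0,0,-14],"turn": 0},{"offset": [0,0,-15.5],"turn": 0},{"offset": [0,0,-16],"turn": 0}]'

```text
t: 4.25
eef_pos: [0.4756, -0.0057, 0.3664]
ee_rot: [-3.141, -0.003, 0.088]
force: [-1.7, -0.4, -2.0]
width: 0.0539
```

Emit:
send_rows --motion '[{"offset": [0,0,0],"turn": 0},{"offset": [0,0,0],"turn": 0},{"offset": [0,0,0],"turn": 0},{"offset": [0,0,0],"turn": 0}]'

```text
t: 4.65
eef_pos: [0.4754, -0.0057, 0.3637]
ee_rot: [3.141, 0.002, 0.087]
force: [-0.4, 0.5, -2.2]
width: 0.0537
```

```bash
cat >> h.py <<'E'
def weigh(n=8):
    F=[]
    for _ in range(n): grab_frame('wrist'); s=get_state(); F.append(np.r_[s['force'],s['moment'],s['joint_efforts'][1:3]])
    F=np.array(F);print('mean',F.mean(0).round(3),'\nstd',F.std(0).round(3),s['width'],s['eef_pos'])
E
python3 - <<'E'
from h import *
weigh()
near(get_state()['eef_pos'][0],get_state()['eef_pos'][1],.23)
to(.4689,.3057,.36,11.4)
E
```

```text
mean [-1.8000e-02  9.6000e-02 -2.5420e+00 -1.9000e-02 -2.3000e-02  7.0000e-03
 -3.2880e+01  2.7902e+01] 
std [0.429 0.517 0.483 0.025 0.023 0.035 0.057 0.028] 0.05362121446867135 [ 0.47559833 -0.00570581  0.36462157]
near [507.3  -2.1] [46.9 83.3] 4.9 0.22896879500889583
offset [  2.06 -31.08   0.47] turn -6.38
```

Emit:
send_rows --motion '[{"offset": [0.2,-2.5,0.1],"turn": -0.5},{"offset": [0.5,-6.5,0.2],"turn": -1.5},{"offset": [0.8,-11,0.4],"turn": -2.5},{"offset": [1.1,-15.5,0.5],"turn": -3.5},{"offset": [1.4,-20,0.5],"turn": -4.5},{"offset": [1.7,-24.5,0.5],"turn": -5.5},{"offset": [2.0,-28.5,0.5],"turn": -6.4},{"offset": [2.0,-30.5,0.5],"turn": -6.4}]'

```text
t: 5.9
eef_pos: [0.4688, 0.303, 0.3595]
ee_rot: [-3.141, -0.001, 0.202]
force: [0.0, -0.6, -3.2]
width: 0.054
```

Emit:
send_rows --motion '[{"offset": [0,-0.5,0],"turn": 0},{"offset": [0,-0.5,0],"turn": 0},{"offset": [0,-0.5,0],"turn": 0}]'

```text
t: 6.2
eef_pos: [0.4678, 0.3038, 0.3596]
ee_rot: [3.141, 0.0, 0.199]
force: [-0.1, -0.3, -2.5]
width: 0.054
```

Run:
```python
from h import *
weigh(6)
g=grab_frame('wrist');cv2.imwrite('pics/w2.png',g['frame'])
P=pts(g);z=P[...,2];m=(z>.009)&(z<.022)&(np.hypot(P[...,0]-.48,P[...,1]-.25)<.16)
print(m.sum(),cv2.minAreaRect((P[m][:,:2]*1000).astype(np.float32)))
to(.4689,.3057,.208,11.4)
```

```text
mean [-1.1200e-01 -1.6000e-01 -2.4110e+00 -7.9000e-02 -1.9000e-02  1.0000e-03
 -4.4816e+01  2.8214e+01] 
std [0.653 0.524 0.277 0.054 0.021 0.02  0.16  0.048] 0.05420367406146526 [0.46802027 0.30410866 0.35989718]
4023 ((479.09442138671875, 252.74246215820312), (169.60037231445312, 228.43643188476562), 11.605571746826172)
offset [ 0.11 -0.12 15.18] turn -0.03
```

View pics/w2.png

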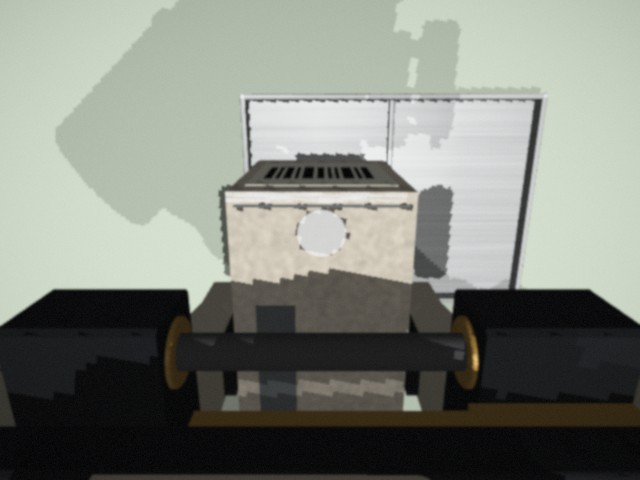

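Emit:
send_rows --motion '[{"offset": [0.1,-0.2,2],"turn": 0},{"offset": [0.1,-0.2,5],"turn": 0},{"offset": [0.1,-0.2,8],"turn": 0},{"offset": [0.1,-0.2,11],"turn": 0},{"offset": [0.1,-0.2,13],"turn": 0},{"offset": [0.1,-0.2,14.4],"turn": 0},{"offset": [0.1,-0.2,14.9],"turn": 0},{"offset": [0.1,-0.2,14.9],"turn": 0}]'

```text
t: 7.35
eef_pos: [0.4685, 0.3068, 0.2102]
ee_rot: [3.141, 0.001, 0.199]
force: [0.0, -0.4, -2.6]
width: 0.0538
```

Emit:
send_rows --motion '[{"offset": [0,0,0.1],"turn": 0},{"offset": [0,0,0.2],"turn": 0},{"offset": [0,0,0.2],"turn": 0}]'

```text
t: 7.65
eef_pos: [0.4686, 0.3071, 0.2093]
ee_rot: [-3.141, -0.001, 0.199]
force: [0.1, 0.6, -2.5]
width: 0.0541
```

```bash
python3 -c "
from h import *
weigh(4);to(.4688,.3062,.2077,11.45)"
```

```text
mean [ 1.2000e-02  3.2600e-01 -2.3800e+00 -7.1000e-02 -1.3000e-02  7.0000e-03
 -5.2160e+01  2.1358e+01] 
std [0.529 0.461 0.079 0.014 0.019 0.027 0.058 0.003] 0.053707617628099245 [0.46847945 0.30699972 0.20900818]
offset [0.02 0.08 0.13] turn -0.03
```

Still hanging; lower a touch more, then check contact.

Emit:
send_rows --motion '[{"offset": [0,0.1,0.1],"turn": 0},{"offset": [0,0.1,0.2],"turn": 0},{"offset": [0,0.1,0.2],"turn": 0},{"offset": [0,0.1,0.2],"turn": 0}]'

```text
t: 8.25
eef_pos: [0.4688, 0.3062, 0.208]
ee_rot: [-3.141, -0.001, 0.2]
force: [-4.5, 0.1, 11.7]
width: 0.0539
```

Emit:
send_rows --motion '[{"offset": [0,0,-0.1],"turn": 0},{"offset": [0,0,-0.1],"turn": 0},{"offset": [0,0,-0.1],"turn": 0},{"offset": [0,0,-0.1],"turn": 0},{"offset": [0,0,-0.1],"turn": 0}]' --hand 0.7

```text
t: 8.75
eef_pos: [0.4687, 0.3059, 0.2075]
ee_rot: [3.141, 0.0, 0.199]
force: [0.2, -1.2, 0.7]
width: 0.074
```

Emit:
send_rows --motion '[{"offset": [0,0,-1],"turn": 0},{"offset": [0,0,-4],"turn": 0},{"offset": [0,0,-8],"turn": 0},{"offset": [0,0,-12],"turn": 0},{"offset": [0,0,-15],"turn": 0},{"offset": [0,0,-16],"turn": 0},{"offset": [0,0,-16],"turn": 0}]'

```text
t: 9.45
eef_pos: [0.4688, 0.3061, 0.37]
ee_rot: [-3.139, -0.003, 0.199]
force: [-0.4, -0.6, -0.6]
width: 0.0744
```

Run:
```python
from h import *
weigh(6)
near(.469,.306,.073)
near(.469,.306,.073,'side')
s=get_state();P=pts(grab_frame('wrist'));z=P[...,2];m=(z>.009)&(z<.022)&(np.hypot(P[...,0]-.48,P[...,1]-.25)<.16)
print(cv2.minAreaRect((P[m][:,:2]*1000).astype(np.float32)))
to(.503,-.1608,.36,-16.2)
```

```text
mean [-1.2700e-01 -1.2300e-01  1.0400e-01 -8.3000e-02 -8.0000e-03  9.0000e-03
 -4.4842e+01  2.8034e+01] 
std [0.343 0.416 0.423 0.026 0.022 0.028 0.53  0.496] 0.07476498132083903 [0.46849332 0.30579124 0.36628188]
near [468.1 307.4] [110.8  54.1] 11.3 0.0725531847060644
near [471.8 304.7] [114.6  61.8] 10.1 0.07373410193361352
((478.7859191894531, 252.8010711669922), (169.79185485839844, 228.4200897216797), 11.470759391784668)
offset [-5.87 46.43  0.74] turn 27.62
```

The left carton weighs about 2.5 N (around 255 g) and is within 1 mm of the bay centre. Next, the right carton.

Emit:
send_rows --motion '[{"offset": [-0.4,3,0],"turn": 2},{"offset": [-0.9,7.4,0],"turn": 5},{"offset": [-1.5,11.8,0],"turn": 8},{"offset": [-2.1,16.2,0.2],"turn": 11},{"offset": [-2.6,20.6,0.3],"turn": 14},{"offset": [-3.2,25,0.4],"turn": 17},{"offset": [-3.7,29.4,0.5],"turn": 20},{"offset": [-4.3,33.8,0.6],"turn": 22}]' --hand 1

```text
t: 10.7
eef_pos: [0.4932, -0.0356, 0.3617]
ee_rot: [-3.142, -0.0, -0.186]
force: [1.1, 0.1, 0.2]
width: 0.0875
```

```bash
python3 -c "
from h import *
to(.503,-.1608,.36,-16.2)"
```

```text
offset [ 3.28 12.12  0.17] turn 5.52
```

Emit:
send_rows --motion '[{"offset": [1.1,4,0.1],"turn": 2},{"offset": [2.2,8,0.2],"turn": 4},{"offset": [3.0,11,0.2],"turn": 5.5},{"offset": [3.2,11.7,0.2],"turn": 5.5},{"offset": [3.2,11.7,0.2],"turn": 5.5},{"offset": [3.2,11.7,0.2],"turn": 5.5}]'

```text
t: 11.3
eef_pos: [0.5033, -0.1543, 0.3594]
ee_rot: [-3.142, 0.0, -0.281]
force: [0.0, 1.8, -0.0]
width: 0.0876
```

```bash
python3 -c "
from h import *
weigh(5)
near(.503,-.161,.07)
for i in range(3): grab_frame('wrist'); to(.5027,-.1603,.2045,-16.2)"
```

```text
mean [ 1.5400e-01  3.2700e-01  1.1000e-01  1.5000e-02  1.8000e-02 -3.0000e-03
 -3.9127e+01  2.6976e+01] 
std [0.177 0.593 0.488 0.028 0.043 0.017 0.076 0.013] 0.08765835386066229 [ 0.50343768 -0.15387139  0.35981807]
near [ 501.9 -159.3] [ 54.1 110.7] 73.7 0.06957541537595824
offset [ 0.1   0.61 15.53] turn 0.18
offset [ 0.1   0.6  15.53] turn 0.17
offset [ 0.09  0.59 15.53] turn 0.16
```

Emit:
send_rows --motion '[{"offset": [0.1,0.6,2],"turn": 0.2},{"offset": [0.1,0.6,5],"turn": 0.2},{"offset": [0.1,0.6,8],"turn": 0.2},{"offset": [0.1,0.6,11],"turn": 0.2},{"offset": [0.1,0.6,13.5],"turn": 0.2},{"offset": [0.1,0.6,15],"turn": 0.2},{"offset": [0.1,0.6,15.5],"turn": 0.2},{"offset": [0.1,0.6,15.5],"turn": 0.2}]'

```text
t: 12.55
eef_pos: [0.5027, -0.1608, 0.2042]
ee_rot: [3.141, 0.001, -0.284]
force: [-0.2, -0.9, -1.1]
width: 0.0872
```

Emit:
send_rows --motion '[{"offset": [0,0,0],"turn": 0},{"offset": [0,0,0],"turn": 0},{"offset": [0,0,0],"turn": 0},{"offset": [0,0,0],"turn": 0},{"offset": [0,0,0],"turn": 0},{"offset": [0,0,0],"turn": 0},{"offset": [0,0,0],"turn": 0},{"offset": [0,0,0],"turn": 0}]' --hand -1 --squeeze 30

```text
t: 13.35
eef_pos: [0.5028, -0.1608, 0.205]
ee_rot: [-3.142, -0.0, -0.284]
force: [-1.7, 1.5, 5.4]
width: 0.054
```

Emit:
send_rows --motion '[{"offset": [0,0,-0.5],"turn": 0},{"offset": [0,0,-2.5],"turn": 0},{"offset": [0,0,-5],"turn": 0},{"offset": [0,0,-8],"turn": 0},{"offset": [0,0,-11],"turn": 0},{"offset": [0,0,-14],"turn": 0},{"offset": [0,0,-15.5],"turn": 0},{"offset": [0,0,-16],"turn": 0}]'

```text
t: 14.15
eef_pos: [0.5029, -0.1609, 0.3667]
ee_rot: [-3.141, -0.003, -0.284]
force: [0.1, -0.6, -1.7]
width: 0.0538
```

Emit:
send_rows --motion '[{"offset": [0,0,0],"turn": 0},{"offset": [0,0,0],"turn": 0},{"offset": [0,0,0],"turn": 0},{"offset": [0,0,0],"turn": 0}]'

```text
t: 14.55
eef_pos: [0.5025, -0.1608, 0.3636]
ee_rot: [3.141, 0.002, -0.284]
force: [-0.0, -0.6, -0.7]
width: 0.0535
```

```bash
python3 -c "
from h import *
weigh(8)
to(.491,.1967,.36,11.45)"
```

```text
mean [ 7.0000e-03  3.9000e-01 -7.2100e-01 -1.8000e-02 -2.2000e-02 -1.8000e-02
 -3.9682e+01  2.7444e+01] 
std [0.543 0.234 0.364 0.015 0.041 0.03  0.059 0.024] 0.05397508129736629 [ 0.5026658  -0.16080137  0.36464728]
offset [-11.14 -33.99   0.46] turn -27.74
```

The right carton weighs about 0.8 N (around 80 g), so it is the lighter one and goes in the right bay.

Emit:
send_rows --motion '[{"offset": [-0.8,-2.5,0],"turn": -2},{"offset": [-2.1,-6.5,0.1],"turn": -5},{"offset": [-3.6,-11,0.2],"turn": -9},{"offset": [-5,-15.4,0.3],"turn": -13},{"offset": [-6.4,-19.6,0.4],"turn": -17},{"offset": [-7.8,-23.8,0.5],"turn": -21},{"offset": [-9.2,-28,0.5],"turn": -24},{"offset": [-10.5,-32,0.5],"turn": -27}]'

```text
t: 15.75
eef_pos: [0.4911, 0.1778, 0.3599]
ee_rot: [-3.141, -0.001, 0.19]
force: [1.4, 0.3, -0.9]
width: 0.054
```

Emit:
send_rows --motion '[{"offset": [0,-1,0],"turn": -0.7},{"offset": [0,-1,0],"turn": -0.7},{"offset": [0,-1,0],"turn": -0.7},{"offset": [0,-1,0],"turn": -0.7}]'

```text
t: 16.15
eef_pos: [0.4897, 0.1847, 0.3597]
ee_rot: [3.142, 0.0, 0.198]
force: [0.1, -0.2, -1.0]
width: 0.0542
```

```bash
python3 -c "
from h import *
near(.469,.306,.073)
P=pts(grab_frame('wrist'));z=P[...,2];m=(z>.009)&(z<.022)&(np.hypot(P[...,0]-.48,P[...,1]-.25)<.16)
print(cv2.minAreaRect((P[m][:,:2]*1000).astype(np.float32)))
for i in range(3): grab_frame('wrist'); to(.491,.1967,.2095,11.45)"
```

```text
near [471.1 308.1] [104.7  55.3] 11.4 0.07256556757308152
((478.7518615722656, 253.10848999023438), (169.67477416992188, 228.3466796875), 11.378373146057129)
offset [ 0.35 -1.16 15.03] turn -0.13
offset [ 0.34 -1.15 15.03] turn -0.12
offset [ 0.34 -1.13 15.03] turn -0.1
```

Emit:
send_rows --motion '[{"offset": [0.3,-1.2,1],"turn": -0.1},{"offset": [0.3,-1.2,4],"turn": -0.1},{"offset": [0.3,-1.2,8],"turn": -0.1},{"offset": [0.3,-1.2,11],"turn": -0.1},{"offset": [0.3,-1.2,13],"turn": -0.1},{"offset": [0.3,-1.2,14.4],"turn": -0.1},{"offset": [0.3,-1.2,15],"turn": -0.1},{"offset": [0.3,-1.2,15],"turn": -0.1}]'

```text
t: 17.2
eef_pos: [0.4903, 0.1982, 0.2089]
ee_rot: [3.141, 0.001, 0.201]
force: [0.2, 1.4, -1.7]
width: 0.0541
```

Emit:
send_rows --motion '[{"offset": [0,0,0.1],"turn": 0},{"offset": [0,0,0.1],"turn": 0},{"offset": [0,0,0.1],"turn": 0}]'

```text
t: 17.5
eef_pos: [0.4904, 0.1981, 0.209]
ee_rot: [-3.141, -0.001, 0.201]
force: [0.4, 0.2, -0.5]
width: 0.054
```

```bash
python3 -c "
from h import *
weigh(3); to(.491,.1965,.208,11.45)"
```

```text
mean [-1.9900e-01 -1.0500e-01 -9.9600e-01 -2.7000e-02 -6.0000e-03 -7.0000e-03
 -4.7335e+01  2.0135e+01] 
std [0.232 0.17  0.934 0.051 0.02  0.015 0.038 0.005] 0.054124619388271844 [0.4903635  0.19803275 0.20893926]
offset [0.03 0.16 0.09] turn 0.06
```

Emit:
send_rows --motion '[{"offset": [0,0.1,0],"turn": 0},{"offset": [0,0.1,0.1],"turn": 0},{"offset": [0,0.1,0.1],"turn": 0},{"offset": [0,0.1,0.1],"turn": 0}]'

```text
t: 18.05
eef_pos: [0.4906, 0.197, 0.2078]
ee_rot: [3.142, -0.0, 0.201]
force: [-0.2, -0.2, 2.3]
width: 0.054
```

Emit:
send_rows --motion '[{"offset": [0,0,0],"turn": 0},{"offset": [0,0,0],"turn": 0},{"offset": [0,0,0],"turn": 0},{"offset": [0,0,0],"turn": 0},{"offset": [0,0,0],"turn": 0}]' --hand 0.7

```text
t: 18.55
eef_pos: [0.4905, 0.197, 0.2076]
ee_rot: [3.142, 0.0, 0.201]
force: [0.0, -0.3, -0.8]
width: 0.0742
```

Emit:
send_rows --motion '[{"offset": [0,0,-1],"turn": 0},{"offset": [0,0,-4],"turn": 0},{"offset": [0,0,-8],"turn": 0},{"offset": [0,0,-12],"turn": 0},{"offset": [0,0,-15],"turn": 0},{"offset": [0,0,-15],"turn": 0},{"offset": [0,0,-15],"turn": 0}]'

```text
t: 19.25
eef_pos: [0.4903, 0.1969, 0.3589]
ee_rot: [-3.14, -0.002, 0.201]
force: [-0.6, -0.5, -1.4]
width: 0.0746
```

Run:
```python
from h import *
weigh(4)
g=near(.491,.1965,.073,r=.06)
near(.469,.306,.073,r=.06)
cv2.imwrite('pics/w3.png',g['frame'])
to(.4688,.306,.2077,11.45)
```

```text
mean [ 8.7000e-02 -5.6600e-01 -1.0700e-01 -7.9000e-02  9.0000e-03 -3.5000e-02
 -4.0724e+01  2.7412e+01] 
std [0.227 0.319 0.541 0.024 0.053 0.045 0.276 0.309] 0.07461802225440103 [0.4902265  0.19678834 0.35667907]
near [489.5 198. ] [110.8  54.2] 11.5 0.07254907001268895
near [468.3 307.3] [110.7  55.2] 11.6 0.07257284707230288
offset [  0.08 -11.13  14.89] turn 0.06
```

View pics/w3.png

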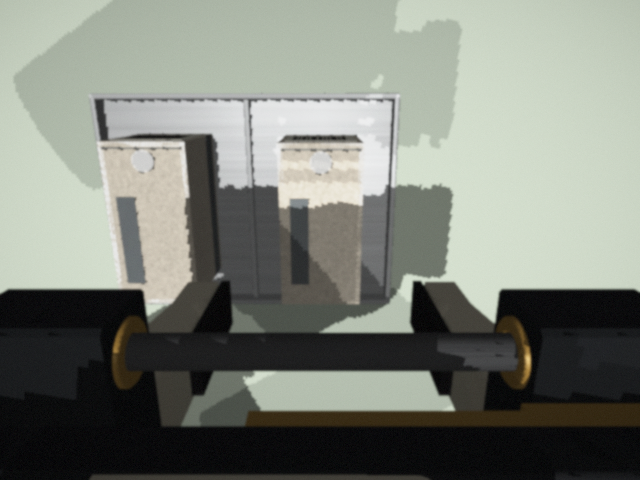

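Both cartons stand centred in their bays, the left at about (150,220) and the right at about (320,220). I'll go back for the heavy left one.

Emit:
send_rows --motion '[{"offset": [0,-3,0],"turn": 0},{"offset": [0,-7,0],"turn": 0},{"offset": [0.1,-10,0],"turn": 0},{"offset": [0.1,-11.1,0],"turn": 0},{"offset": [0.1,-11.1,0],"turn": 0},{"offset": [0.1,-11.1,0],"turn": 0}]' --hand 0.8

```text
t: 20.15
eef_pos: [0.4692, 0.3056, 0.3571]
ee_rot: [3.141, 0.001, 0.201]
force: [-0.2, -0.8, -0.7]
width: 0.0786
```

```bash
python3 -c "
from h import *
for i in range(3): grab_frame('wrist'); to(.4688,.306,.2085,11.45)
near(.469,.306,.073,r=.075)"
```

```text
offset [-0.03 -0.1  14.88] turn 0.05
offset [-0.04 -0.11 14.89] turn 0.03
offset [-0.05 -0.11 14.91] turn 0.01
near [468.3 307.5] [110.5  54.1] 11.4 0.07254753998422414
```

Emit:
send_rows --motion '[{"offset": [0,-0.1,2],"turn": 0},{"offset": [0,-0.1,5],"turn": 0},{"offset": [0,-0.1,8],"turn": 0},{"offset": [0,-0.1,11],"turn": 0},{"offset": [0,-0.1,13],"turn": 0},{"offset": [0,-0.1,14.4],"turn": 0},{"offset": [0,-0.1,14.9],"turn": 0},{"offset": [0,-0.1,14.9],"turn": 0}]'

```text
t: 21.15
eef_pos: [0.4693, 0.3064, 0.2083]
ee_rot: [3.141, 0.001, 0.2]
force: [0.6, -0.4, 0.4]
width: 0.079
```

Emit:
send_rows --motion '[{"offset": [0,0,0],"turn": 0},{"offset": [0,0,0],"turn": 0},{"offset": [0,0,0],"turn": 0},{"offset": [0,0,0],"turn": 0},{"offset": [0,0,0],"turn": 0},{"offset": [0,0,0],"turn": 0},{"offset": [0,0,0],"turn": 0}]' --hand -1 --squeeze 30

```text
t: 21.85
eef_pos: [0.4693, 0.3071, 0.2093]
ee_rot: [-3.141, -0.001, 0.201]
force: [-0.9, -1.8, 5.5]
width: 0.0539
```

Emit:
send_rows --motion '[{"offset": [0,0,-0.5],"turn": 0},{"offset": [0,0,-2.5],"turn": 0},{"offset": [0,0,-5],"turn": 0},{"offset": [0,0,-8],"turn": 0},{"offset": [0,0,-11],"turn": 0},{"offset": [0,0,-14],"turn": 0},{"offset": [0,0,-15.5],"turn": 0},{"offset": [0,0,-16],"turn": 0}]'

```text
t: 22.65
eef_pos: [0.4692, 0.3071, 0.3705]
ee_rot: [-3.14, -0.002, 0.201]
force: [0.1, 0.1, -2.8]
width: 0.0541
```

Run:
```python
from h import *
weigh(6)
g=grab_frame('side');P=pts(g);z=P[...,2]
m=(z>.165)&(z<.18)&(P[...,0]>.6)&(P[...,0]<.8)&(P[...,1]<-.15)&(P[...,1]>-.33)
print(cv2.minAreaRect((P[m][:,:2]*1000).astype(np.float32)))
to(.5536,-.1655,.362,-26.5)
to(.50,.03,.362,-10)
```

```text
mean [ 4.1000e-01 -1.8400e-01 -2.9480e+00 -5.9000e-02 -2.4000e-02 -1.9000e-02
 -4.5738e+01  2.8847e+01] 
std [0.311 0.402 0.493 0.03  0.035 0.023 0.86  0.521] 0.053807722636403814 [0.46886931 0.3067401  0.36721732]
((696.3486938476562, -237.40289306640625), (79.88660430908203, 67.28218078613281), 62.66795349121094)
offset [-1.13 47.97  0.6 ] turn 38.01
offset [-2.48 27.74  0.58] turn 21.51
```

Emit:
send_rows --motion '[{"offset": [-0.2,2.5,0],"turn": 2},{"offset": [-0.3,6.5,0],"turn": 5},{"offset": [-0.5,11,0],"turn": 9},{"offset": [-0.7,15.4,0.1],"turn": 13},{"offset": [-0.9,19.6,0.2],"turn": 17},{"offset": [-1,23.8,0.3],"turn": 21},{"offset": [-1.1,28,0.3],"turn": 25},{"offset": [-1.1,32,0.3],"turn": 28}]'

```text
t: 23.8
eef_pos: [0.522, -0.0106, 0.3651]
ee_rot: [3.141, 0.001, -0.29]
force: [1.6, 0.7, -1.7]
width: 0.0539
```

```bash
python3 -c "
from h import *
to(.5542,-.1647,.362,-26.8)"
```

```text
offset [ 7.49 13.84  0.31] turn 10.16
```

Emit:
send_rows --motion '[{"offset": [2,3.6,0],"turn": 2.5},{"offset": [4,7.4,0.1],"turn": 5.5},{"offset": [6,11,0.2],"turn": 8},{"offset": [7.2,13,0.3],"turn": 10},{"offset": [7.4,13.5,0.3],"turn": 10},{"offset": [7.4,13.5,0.3],"turn": 10},{"offset": [7.4,13.5,0.3],"turn": 10}]'

```text
t: 24.5
eef_pos: [0.5547, -0.1587, 0.3622]
ee_rot: [3.141, 0.001, -0.462]
force: [0.4, 0.2, -2.2]
width: 0.0536
```

```bash
python3 -c "
from h import *
for i in range(3): grab_frame('wrist'); to(.5542,-.1647,.294,-26.8)"
```

```text
offset [0.23 0.58 6.84] turn 0.38
offset [0.23 0.6  6.86] turn 0.4
offset [0.23 0.61 6.88] turn 0.4
```

Emit:
send_rows --motion '[{"offset": [0.2,0.6,1],"turn": 0.4},{"offset": [0.2,0.6,3],"turn": 0.4},{"offset": [0.2,0.6,5],"turn": 0.4},{"offset": [0.2,0.6,6.4],"turn": 0.4},{"offset": [0.2,0.6,6.8],"turn": 0.4},{"offset": [0.2,0.6,6.8],"turn": 0.4},{"offset": [0.2,0.6,6.8],"turn": 0.4},{"offset": [0.2,0.6,6.8],"turn": 0.4}]'

```text
t: 25.45
eef_pos: [0.5543, -0.1655, 0.2955]
ee_rot: [-3.141, -0.001, -0.469]
force: [-0.7, -0.1, -2.9]
width: 0.0537
```

Run:
```python
from h import *
weigh(3);to(.5542,-.1647,.294,-26.8)
g=grab_frame('side');cv2.imwrite('pics/s2.png',g['frame'])
c=np.array([.6953,-.236,0]);w=Ro.from_euler('z',-26.8,degrees=True)
for n in('side','wrist'):
    g=grab_frame(n);Q=(pts(g)-c)@w.as_matrix()   # scanner axes
    def st(t,m): 
        if m.sum()>30: print(n,t,m.sum(),np.percentile(Q[m],[2,50,98],axis=0).round(4).tolist())
    st('carton',(Q[...,0]>-.25)&(Q[...,0]<-.06)&(abs(Q[...,1])<.04)&(Q[...,2]>.08)&(Q[...,2]<.165))
    st('cartontop',(Q[...,0]>-.25)&(Q[...,0]<-.06)&(abs(Q[...,1])<.04)&(abs(Q[...,2]-.16)<.006))
    st('head front',(Q[...,0]>-.05)&(Q[...,0]<-.02)&(abs(Q[...,1])<.03)&(Q[...,2]>.1)&(Q[...,2]<.15))
near(.469,.306,.073,'top');near(.491,.197,.073,'top')
```

```text
mean [-1.1400e-01  1.7000e-02 -2.4320e+00  2.1000e-02  3.3000e-02 -2.8000e-02
 -5.0175e+01  2.5897e+01] 
std [0.135 0.4   0.104 0.04  0.032 0.007 0.084 0.032] 0.053658525858743575 [ 0.55413547 -0.16551019  0.29530416]
offset [-0.03 -0.08  0.13] turn -0.08
side carton 1441 [[-0.2117, -0.0289, 0.0929], [-0.1956, -0.0082, 0.1569], [-0.1056, 0.0254, 0.1623]]
side cartontop 760 [[-0.211, -0.0278, 0.1558], [-0.1908, 0.0051, 0.1599], [-0.1035, 0.0269, 0.1628]]
side head front 382 [[-0.0334, -0.0281, 0.1013], [-0.0319, -0.002, 0.1265], [-0.0298, 0.0277, 0.1487]]
wrist carton 40142 [[-0.1755, -0.0345, 0.1094], [-0.1288, -0.0002, 0.1581], [-0.1035, 0.0345, 0.1602]]
wrist cartontop 33667 [[-0.1758, -0.0274, 0.1564], [-0.131, -0.0001, 0.1582], [-0.1042, 0.0274, 0.1622]]Traceback (most recent call last):
  File "<stdin>", line 12, in <module>
  File "h.py", line 19, in near
    nn,l,st,c=cv2.connectedComponentsWithStats(m);i=1+st[1:,4].argmax()
                                                      ~~~~~~~~~~~~~~~^^
ValueError: attempt to get argmax of an empty sequence
```

View pics/s2.png

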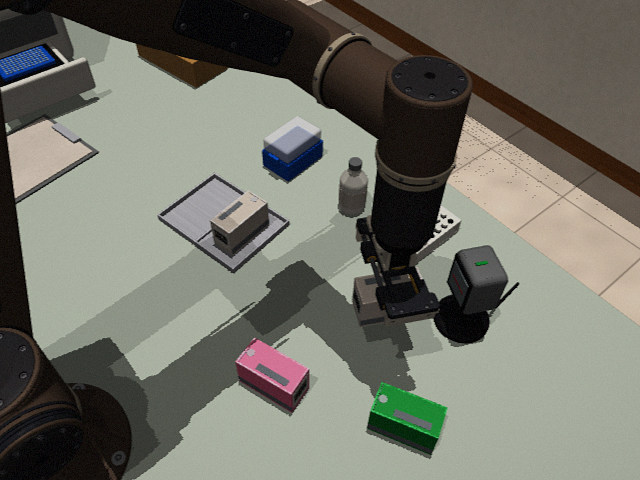

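The side view shows the right carton upright in the right bay at about (240,222), and the held carton facing the scanner window at about (375,300). The traceback was my own mistake: I searched for the left carton in the bay I had just emptied. I'll hold still, do one last level check and hand in.

Emit:
send_rows --motion '[{"offset": [0,0,0],"turn": 0},{"offset": [0,0,0],"turn": 0},{"offset": [0,0,0],"turn": 0},{"offset": [0,0,0],"turn": 0},{"offset": [0,0,0],"turn": 0},{"offset": [0,0,0],"turn": 0}]'

```text
t: 26.4
eef_pos: [0.554, -0.1655, 0.2946]
ee_rot: [3.142, 0.0, -0.469]
force: [-0.6, -0.1, -2.6]
width: 0.0541
```

Run:
```python
from h import *
near(.491,.197,.073,'side',r=.08)
Q=(pts(grab_frame('wrist'))-[.6953,-.236,0])@Ro.from_euler('z',-26.8,degrees=True).as_matrix()
m=(Q[...,0]>-.16)&(Q[...,0]<-.106)&(abs(Q[...,1])<.024)&(abs(Q[...,2]-.159)<.006);q=Q[m]
print('slopes',np.linalg.lstsq(np.c_[q[:,:2],np.ones(len(q))],q[:,2],rcond=None)[0])
s=get_state();print(s['eef_pos'],s['ee_rot'],abs(s['qd']).max(),s['width'],s['t'])
print(job_done())
```

```text
near [492.2 194.8] [115.   58.7] 9.8 0.07367404642621589
slopes [0.00061731 0.00034758 0.15786034]
[ 0.55401946 -0.16549534  0.2946614 ] [ 3.14156678e+00  7.11848541e-07 -4.69179866e-01] 0.002505362902013413 0.0536391635232108 26.5
the job is handed in; nothing more can be done
None
```

The job is done and handed in at 26.5 s; no pass or fail verdict came back.

- **Left carton:** I lifted it about 16 cm, where it weighed about 2.5 N (roughly 255 g). I stood it in the middle of the left bay; the wrist camera put it within 1 mm of centre.
- **Right carton:** I lifted it to the same height, where it weighed about 0.8 N (roughly 80 g), so it is the lighter one. I stood it in the right bay and let go; it was within 1 mm of centre and turned with the tray.
- **Finish:** I picked the heavy left carton up again and am holding it in front of the scanner:
  - **Distance:** its small end is about 70 mm from the glass.
  - **Sideways:** it is centred to about 1 mm.
  - **Height:** its middle is about 1–2 mm below the window's middle.
  - **Level and still:** its top slopes less than 0.001 rad and the arm is at rest.

**Checks that disagreed or failed:**
- The side camera placed things about 2–3 mm differently from the wrist and top cameras, roughly its calibration error.
- From farther away, the side camera also read both standing cartons' turn about 1.5° lower.
- One check script stopped with an error because I searched for the left carton in the bay I had just emptied. I dropped that check, and it had no effect on the arm.

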